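# Roll the platen roller up the ramp onto its sprung stop

## Task

On the alignment fixture a rubber roller lies at the foot of a small ramp, behind a swing gate. With the fingertips, push the gate arm right round until it lies fully alongside the ramp, leaving the roller where it is; then push the roller from behind, slowly and without letting it run free or roll back by itself, up the ramp against the stop until the stop's sprung pad is pressed well in, and finish while still holding it there. Never take the roller between the fingers or lift it, do not press the roller against the gate, and leave the other things on the bench where they are.

Things in the scene. Friction and masses are not known exactly. Their poses are not given: they have to be found in the camera images.
- ramp: Fixed aluminium ramp, place and heading vary. Origin on its upper surface, on the centre line, under the waiting roller's axis, 35 mm above the bench. Own x points up the slope (0.12 rad above level), y left across it, z square to its surface. Surface: x -40 to 235 mm, 122 mm wide. Steel side rails 10 mm high along both edges (|y| 54 to 61) from x -40 to 190.
- rest_rib (a point): Middle of the top of a low steel rib across the ramp's foot, 5 mm high, at ramp x = -21 to -15 mm; it keeps the waiting roller from rolling off the foot.
- stop_block (a point): Middle of the top of the aluminium stop block at the ramp's upper end: ramp x = 214 to 234 mm, 108 mm wide, 50 mm high above the ramp's surface. It carries the sprung pad on its downhill side.
- roller: The task's roller, lying loose across the ramp: black rubber cylinder 48 mm in diameter, 100 mm long, 12 mm steel shaft ends standing out 8 mm each end; 0.25 to 0.5 kg. Origin at its centre, y along its axis; x and z turn as it rolls. It waits against the rib, axis 24 mm above the ramp at ramp x = 0, and rolls back down if let go on the slope.
- gate (a joint): Angle of the swing gate, a flat steel arm turning in the ramp's plane. 0 (up to 0.25 at the start): straight across, pointing to ramp -y; it grows as the arm swings uphill; at 1.57 it points up the slope along the ramp's left edge, out of the way; end stop 2.0. Fully alongside: over 1.5. It stays where it is left (friction 0.06 N m).
- gate_hinge (a point): Point on the gate's hinge axis (square to the ramp, at ramp x = 55, y = 84 mm), half-way up the arm, 28 mm above the ramp's surface. The arm is 12 mm thick in plan and stands from 16 to 40 mm above the ramp's surface.
- gate_tip (a point): Middle of the gate arm's free end, 175 mm from the hinge axis and at the same height; when shut the last 30 mm overhang the right side of the ramp, clear of the rails.
- stop_pad (a joint): How far the stop's pad is pressed in, m: 0 at rest, full travel 0.014; it moves up the ramp on springs (300 N/m, so about 4 N at full travel). Well in: more than 0.005.
- pad_face (a point): Centre of the black pad's downhill face, which is 80 mm wide and 32 mm high; at rest at ramp x = 190 mm, y = 0, 24 mm above the ramp's surface. It moves with the pad.
- flux_jar: Bystander: amber jar, 48 mm across, 60 mm high, to the left of the ramp. Origin under its centre.
- spare_roller: Bystander: smaller roller standing on end, 38 mm across, 75 mm high with its shaft, to the right of the ramp. Origin under its centre.
- bearing: Bystander: steel bearing ring 42 mm across, 14 mm high, to the right of the ramp. Origin under its centre.
- driver: Bystander: blue-handled screwdriver 170 mm long lying on the bench, right. Origin at its underside.
- disc_weight: Bystander: stepped aluminium disc 64 mm across, 30 mm high, left. Origin under its centre.
- parts_tray: Bystander: grey divided tray 130 x 100 x 30 mm, left. Origin under its centre.
- spray_can: Bystander: white can 52 mm across, 150 mm high, far right. Origin under its centre.
Things that resemble listed ones, but are neither listed nor needed, are in the scene too. Leave any blue, red or yellow look-alike of the roller alone.

How it is judged:
On the way, in this order (a step that is already met when the one before it is completed fails the run):
1. the gate is swung fully alongside the ramp while the roller still waits at the foot (value of joint gate above 1.5 rad and x of roller in the frame of ramp below 0.015 m), for 0.2 s.
2. the roller has gone up the ramp and presses the stop's pad in (value of joint stop_pad above 0.005 m and x of roller in the frame of ramp above 0.166 m), for 0.2 s.
At the end, for the whole second after the job is handed in: The roller lies on the ramp, square across it (within 0.12 rad), at rest against the stop with the pad pressed in more than 5 mm; the fingers still press on it from its downhill side (not straddling it), more than 0.3 N; the gate is past 1.5 rad (all of step 2 and z of roller in the frame of ramp below 0.03 m and angle between the y axis of roller and the y axis of ramp, either way round below 0.12 rad and contact force between the fingers and roller above 0.3 N and linear speed of roller below 0.03 m/s and value of joint gate above 1.5 rad and x of the grasp point in the frame of ramp below 0.16 m); the arm keeps its last pose, push and grip.
It fails at once if the roller runs or rolls back free: faster than 0.2 m/s with no finger on it (linear speed of roller above 0.2 m/s and contact force between the fingers and roller below 0.02 N).
It fails at once if the roller is lifted more than 10 mm off the ramp, or leaves the ramp (z of roller in the frame of ramp above 0.034 m or z of roller in the frame of ramp below 0.014 m or x of roller in the frame of ramp below -0.02 m).
It fails at once if the roller is taken between the fingers (grasp point inside it) (distance between the grasp point and roller below 0.024 m).
It fails at once if the roller is pressed against the gate arm (over 1 N) (contact force between roller and gate above 1 N).
It fails at once if another thing on the bench is moved more than 30 mm (distance of any of flux_jar, spare_roller, bearing, driver, disc_weight, parts_tray, spray_can from where it was at the start of the episode above 0.03 m).
It also fails if it takes over 54 s, if anything falls off the work surface, if the arm or the gripper's body presses on something with over 40 N, if the wrist force passes 120 N, or if a joint passes its speed limit or range.

## Robot

A 6-joint arm with a two-finger parallel gripper is mounted at the origin on the work surface. World frame = base frame: x ahead of the robot, y to its left, z up, the work surface at z = 0. Lengths are in m, angles in rad, forces in N, time in s.
With the tool pointing down it reaches from about 0.375 to 0.9 m from the base axis. Payload 3.1 kg.
Tool frame: the origin (TCP) lies at the very end of the fingers, on their centre line; the grasp point (between the pads) lies grasp_offset behind it (grasp_offset is the distance from the TCP to the grasp point, in m); z points along the fingers, y is the line along which they close (so a half turn about z gives the same grasp; the last joint's range is limited). The gripper opens to 87 mm and grips with 3 to 60 N. Pads are 19 mm wide; open, the fingers measure 117 mm over their backs; the gripper's body (75 mm by 190 mm) begins 51 mm behind the grasp point.
Start: joints at [-1.351, 0.527, 1.433, -0, 1.181, -0.178], TCP at [0.242, -0.576, 0.223] pointing down, gripper open.
Joint ranges: [-3.08, 3.08], [-0.75, 2.2], [0.22, 2.44], [-1.43, 4.57], [0, 2.65], [-2.85, 2.85]. Speed limits (rad/s): [2.79, 2.79, 3.14, 3.14, 3.14, 3.14].

## Interface

Orientations are given as [roll, pitch, yaw] about the fixed x, y, z axes, in that order (R = Rz(yaw) Ry(pitch) Rx(roll)).
In Python, from station import state, get_image, calibration, job_done, grasp_offset gives the robot as it stands.
- The arm moves only by the tool jog_arm, never from a script. Its argument "increments" is a list that holds one entry, the list of rows, each a list of 7 numbers: the shift along the tool's x, y, z normalised to -1 to 1, where 1 is 0.8 m, then the turn, a rotation vector about the tool's x, y, z normalised to -1 to 1, where 1 is 120 degrees, then the opening, from 0 (shut) to 1 (fully open). In form: [[[tx, ty, tz, wx, wy, wz, claw], ...]]. A call has 1 to 20 rows; each row is the pose to reach, as a shift and turn from the pose commanded when the call began, along the tool's axes at that moment; what a row does not reach only later rows make up. A row lasts 1/8 s, in which the tool goes at most 62.5 mm and 10.7 degrees, less where a joint would pass 70% of its speed; a pose out of reach is approached as far as the arm can. A call with a number of a shift or a turn outside -1 to 1 is refused whole. A call with a gripper value outside its range is refused whole. The fingers move at their own pace and stop on an object; "squeeze" is the grip in N (left out, the last holds). Time passes only in rows, so rows that repeat a pose let the fingers close. It gives the time, the measured TCP pose, the force, the opening and the grip force at its end, in the units of the state.
- state(): the state, without advancing time (a new reading comes with each control period).
- get_image(name): name is "scene" or "side" or "wrist"; returns the picture (384x512x3 uint8, blue, green, red); there is no depth.
- calibration(name): a dict with "fx", "fy", "cx", "cy" (pixels), "R" (3x3) and "t" (3): a world point X has camera coordinates R X + t. Camera axes: x right, y down, z forward; pixel columns grow to the right and rows downward; lengths in m; the calibration is good to about 2 mm. A picture is of the moment at which its call begins: read the wrist's pose just before it. calibration takes no time and is no camera call; for the wrist camera it gives the pose at the moment of the call.
- job_done(): hands the job in; it is judged then, once.
The state is a dict: "t": time; "joint_pos": joint angles; "dq": joint speeds; "joint_torque": joint torques, N m; "position": TCP position; "tool_rot": TCP orientation; "ft_force": force on the tool from outside, world axes, zero at the start; "wrist_torque": the same for the moment, N m; "finger_gap": finger opening in m; "gripper_force": force on a finger pad.
Only numpy, scipy, OpenCV 4.12 (cv2) and the standard library are available. Lean on these libraries where they do the work, as an engineer would, in place of code of your own. Each camera call takes 0.05 s, during which the arm holds its last target. There are 200 camera calls.

## Working session

There is one attempt and no reset: what is moved stays moved. The work goes in short steps, Python scripts to look and compute and a tool call to move; the robot and the scene stay as the last step left them, time stands still between calls to the robot, and variables do not carry over. Pictures are saved under pics/ and viewed, at most 10 in all, crops included, and the job is handed in when it is done.

Besides the shell and the picture viewer there is one more tool, called in YAML: its name, and indented under it one key for each argument. jog_arm: Moves the arm, as the interface text tells. Scaled input: -1 to 1 covers 0.8 m each way for a shift and 120 degrees each way for a turn. Its arguments: {"type":"object","properties":{"increments":{"type":"array"},"squeeze":{"type":"number"}},"required":["increments"]}

```bash
mkdir -p pics; python3 - <<'E'
from station import *
import cv2,numpy as np
print(state(),grasp_offset)
for n in("scene","side"):
    im=get_image(n); cv2.imwrite(f"pics/{n}0.png",im); c=calibration(n); print(n,c)
a=cv2.imread("pics/scene0.png")
E
ls
```

```text
{'t': 0.0, 'joint_pos': array([-1.35150127e+00,  5.28434771e-01,  1.43387458e+00, -1.15921840e-05,
        1.18138236e+00, -1.78528470e-01]), 'dq': array([ 7.68510422e-04,  3.77807699e-07, -4.48169509e-04, -1.99986360e-03,
        1.27151486e-03, -6.05841431e-04]), 'joint_torque': array([-5.48015978e-04, -4.40045285e+01, -1.76593584e+01,  6.32988755e-02,
        5.82568883e-02, -1.59308465e-04]), 'position': array([ 0.24198298, -0.57548079,  0.22159973]), 'tool_rot': array([-3.13952505e+00, -3.62209882e-04,  3.97827561e-01]), 'ft_force': array([0.11267137, 0.22840278, 0.52369544]), 'wrist_torque': array([-0.04204801,  0.03495836,  0.00451103]), 'gripper_force': 0.0, 'finger_gap': 0.08715963532298815} 0.0187
scene {'fx': 354.98516049494685, 'fy': 354.98516049494685, 'cx': 254.64230808344595, 'cy': 198.68732151547684, 'R': array([[ 0.78872623,  0.61451171, -0.01692025],
       [ 0.40763989, -0.54341221, -0.733848  ],
       [-0.46015286,  0.5719078 , -0.67910295]]), 't': array([-0.40306038, -0.15727146,  1.54313455])}
side {'fx': 483.97006291573655, 'fy': 483.97006291573655, 'cx': 252.7066252933358, 'cy': 192.85451180659217, 'R': array([[-0.77712702, -0.62910001,  0.01751473],
       [-0.44981491,  0.5357616 , -0.71458103],
       [ 0.44015922, -0.56319862, -0.69933339]]), 't': array([0.39336067, 0.28321096, 1.32265466])}
pics
```

```bash
python3 - <<'E'
import cv2
for n in("scene0","side0"):
    a=cv2.imread(f"pics/{n}.png"); cv2.imwrite(f"pics/{n}b.png",cv2.resize(a,(800,600),interpolation=cv2.INTER_CUBIC))
E
```

```text
(no output)
```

View pics/scene0b.png

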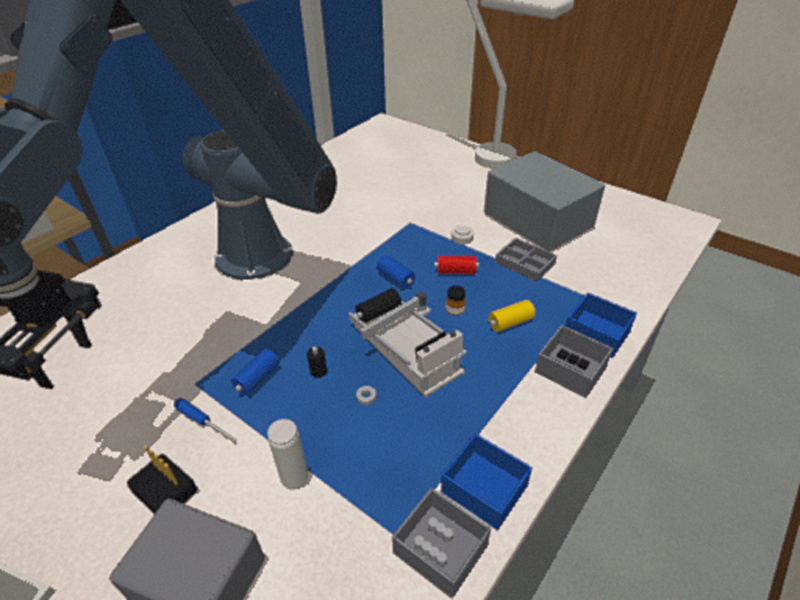

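View pics/side0b.png

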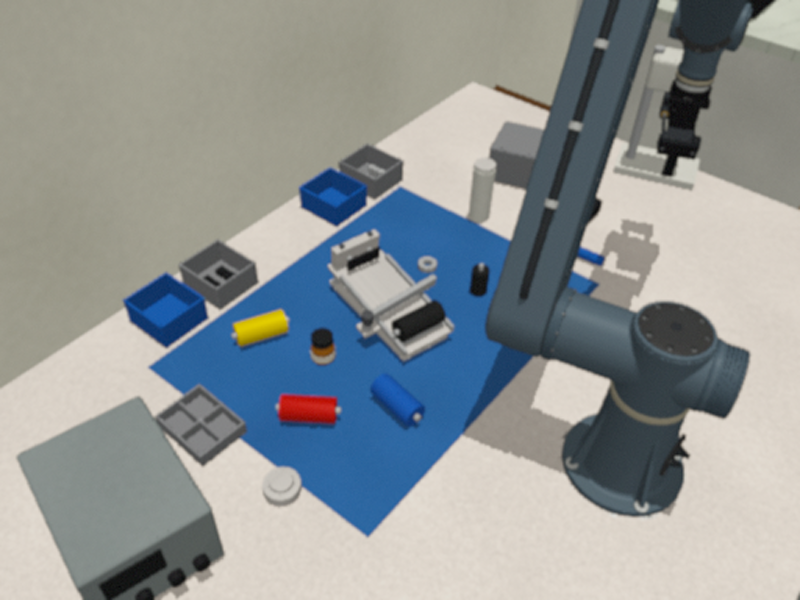

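The scene view (800 px scale) shows the ramp around (410,340), with the stop at (440,350) and the gate across its lower part. The possible rollers are black (378,305), blue (396,271), blue (256,371), red (457,265), yellow (512,316), and the standing black spare (317,362). Only the black one at (378,305), side (418,322), is black and lying on the ramp's foot, so it fits the description. I'll confirm that in one enlarged crop.

```bash
python3 - <<'E'
import cv2,numpy as np
a=cv2.imread("pics/scene0.png")[175:255,215:305]; b=cv2.imread("pics/side0.png")[142:232,200:300]
f=lambda i,k:cv2.resize(i,None,fx=k,fy=k,interpolation=cv2.INTER_CUBIC)
A=f(a,4.4);B=f(b,4)
o=np.zeros((360,800,3),np.uint8);o[:352,:396]=A;o[:,400:]=B
cv2.imwrite("pics/crop1.png",o)
E
```

```text
(no output)
```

View pics/crop1.png

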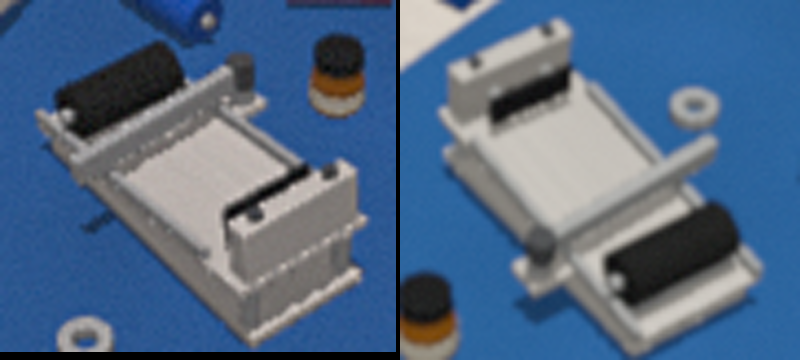

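The crops confirm it: the black rubber roller with steel shaft ends lies across the ramp's foot (scene crop (120,88), side crop (672,253)), below the gate. The hinge post is at (240,75) / (541,245) and the stop with its black pad is at the upper end. Next I triangulate these points.

```bash
cat > h.py <<'E'
import numpy as np,cv2
from station import *
def ray(c,p):
    d=c["R"].T@np.array([(p[0]-c["cx"])/c["fx"],(p[1]-c["cy"])/c["fy"],1]); return -c["R"].T@c["t"],d/np.linalg.norm(d)
def tri(rs):
    A=sum(np.eye(3)-np.outer(d,d) for o,d in rs); b=sum((np.eye(3)-np.outer(d,d))@o for o,d in rs)
    X=np.linalg.solve(A,b); return X,[round(1e3*np.linalg.norm((np.eye(3)-np.outer(d,d))@(X-o)),1) for o,d in rs]
def plane(c,p,z):
    o,d=ray(c,p); return o+d*(z-o[2])/d[2]
def proj(c,X):
    q=c["R"]@X+c["t"]; return np.array([c["fx"]*q[0]/q[2]+c["cx"],c["fy"]*q[1]/q[2]+c["cy"]])
def blob(im,box,thr=60):
    u0,v0,u1,v1=box; m=(im[v0:v1,u0:u1].max(2)<thr).astype(np.uint8)
    n,l,s,ce=cv2.connectedComponentsWithStats(m); k=1+np.argmax(s[1:,4]); return ce[k]+[u0,v0],s[k]
E
python3 - <<'E'
from h import *
cs,cd=calibration("scene"),calibration("side")
S=lambda u,v:(215+(u+.5)/4.4-.5,175+(v+.5)/4.4-.5); D=lambda u,v:(200+(u-400+.5)/4-.5,142+(v+.5)/4-.5)
P=dict(cap=((240,62),(541,240)),stopA=((225,222),(450,82)),stopB=((345,163),(562,38)),stopC=((237,238),(450,68)),stopD=((355,172),(565,20)),railend=((208,250),(592,86)),railfoot=((42,113),(757,266)),gtip=((76,157),(712,142)))
for k,(a,b) in P.items(): X,e=tri([ray(cs,S(*a)),ray(cd,D(*b))]); print(k,X.round(4),e)
a,sa=blob(cv2.imread("pics/scene0.png"),(222,180,260,208)); b,sb=blob(cv2.imread("pics/side0.png"),(245,188,290,222)); print(a,sa,b,sb)
X,e=tri([ray(cs,a),ray(cd,b)]); print("roller",X.round(4),e)
E
```

```text
cap [0.5258 0.0661 0.078 ] [np.float64(1.6), np.float64(1.6)]
stopA [ 0.6595 -0.052   0.08  ] [np.float64(47.9), np.float64(47.9)]
stopB [ 0.6584 -0.0557  0.1342] [np.float64(40.9), np.float64(40.9)]
stopC [ 0.6737 -0.0623  0.0803] [np.float64(44.3), np.float64(44.3)]
stopD [ 0.6695 -0.0671  0.1408] [np.float64(44.5), np.float64(44.5)]
railend [ 0.6206 -0.1067  0.0644] [np.float64(3.8), np.float64(3.8)]
railfoot [ 0.4049 -0.0485  0.0386] [np.float64(2.3), np.float64(2.3)]
gtip [ 0.4914 -0.1019  0.0805] [np.float64(2.3), np.float64(2.3)]
[242.1863354  194.97515528] [  6   5  29  21 322] [268.17021277 205.12765957] [  7   5  32  26 423]
roller [ 0.4524 -0.0022  0.0572] [np.float64(3.2), np.float64(3.2)]
```

jog_arm:
  increments:
    - [[0.47,-0.445,-0.075,0,0,0.316,0],[0.47,-0.445,-0.075,0,0,0.316,0],[0.47,-0.445,-0.075,0,0,0.316,0],[0.47,-0.445,-0.075,0,0,0.316,0],[0.47,-0.445,-0.075,0,0,0.316,0],[0.47,-0.445,-0.075,0,0,0.316,0],[0.47,-0.445,-0.075,0,0,0.316,0],[0.47,-0.445,-0.075,0,0,0.316,0],[0.47,-0.445,-0.075,0,0,0.316,0],[0.47,-0.445,-0.075,0,0,0.316,0],[0.47,-0.445,-0.075,0,0,0.316,0],[0.47,-0.445,-0.075,0,0,0.316,0]]

```text
t: 1.6
position: [0.4504, -0.1034, 0.2823]
tool_rot: [3.141, 0.001, -0.266]
ft_force: [-0.6, 0.4, 0.7]
finger_gap: 0.0002
gripper_force: 0.0
```

```bash
python3 - <<'E'
from h import *
s=state(); c=calibration("wrist"); im=get_image("wrist"); np.savez("w1.npz",**c)
print(s["t"],s["position"],s["tool_rot"],s["finger_gap"],-c["R"].T@c["t"])
cv2.imwrite("pics/w1.png",im); cv2.imwrite("pics/w1b.png",cv2.resize(im,(800,600),interpolation=cv2.INTER_CUBIC))
cs,cd=calibration("scene"),calibration("side")
S=lambda u,v:(215+(u+.5)/4.4-.5,175+(v+.5)/4.4-.5); D=lambda u,v:(200+(u-400+.5)/4-.5,142+(v+.5)/4-.5)
for k,a,b in(("stopA",(225,222),(562,38)),("stopB",(345,163),(450,82)),("stopC",(237,238),(565,20)),("stopD",(355,172),(450,68)),("jar",(338,45),(425,288))):
    X,e=tri([ray(cs,S(*a)),ray(cd,D(*b))]); print(k,X.round(4),e[0])
E
```

```text
1.6 [ 0.45040721 -0.10335893  0.28225565] [ 3.14144281e+00  7.37729691e-04 -2.65926670e-01] 0.00019192105997356134 [ 0.53041063 -0.12628005  0.44370988]
stopA [ 0.642  -0.1036  0.1061] 2.9
stopB [ 0.6761 -0.0029  0.1059] 1.4
stopC [ 0.6562 -0.1168  0.1098] 2.0
stopD [ 0.6871 -0.0113  0.1095] 1.2
jar [0.5693 0.1481 0.0624] 1.2
```

View pics/w1b.png

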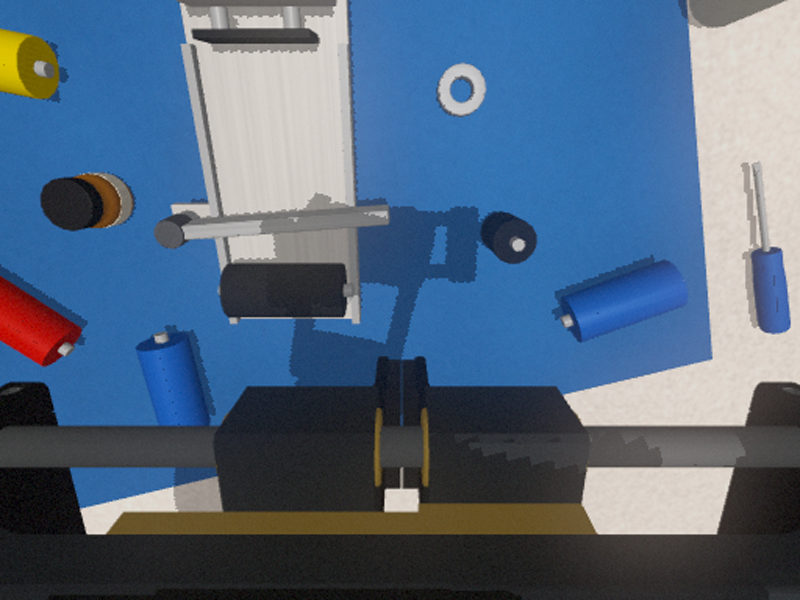

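The wrist view (800 px) shows the roller at (285,290), the gate from its hinge cap (170,232) to its tip (388,214), and the right rail from (355,321) up to (346,43). The pad's edge is at (193–318,36).

```bash
python3 - <<'E'
from h import *
c=dict(np.load("w1.npz")); im=cv2.imread("pics/w1.png")
W=lambda u,v:((u+.5)*.64-.5,(v+.5)*.64-.5)
for k,p,z in(("Rfoot",(355,321),.040),("Rend",(346,43),.0677),("Lfoot",(234,321),.040),("Lend",(188,45),.0677),("padL",(193,38),.097),("padR",(318,38),.097),("gtip",(388,211),.082),("cap",(170,232),.080),("bearing",(461,89),.014),("spare",(512,240),.07),("jar",(70,203),.06)):
    print(k,plane(c,W(*p),z).round(4))
b,s=blob(im,(130,160,235,212)); print(b,s)
X=plane(c,b,.060); print("roller",X.round(4))
cs,cd=calibration("scene"),calibration("side")
print(tri([ray(cs,(242.19,194.97)),ray(cd,(268.17,205.13)),ray(c,b)]))
m=np.argwhere(im[160:212,130:235].max(2)<60)[:,::-1]+[130,160]
for u in((m[:,0].min(),b[1]),(m[:,0].max(),b[1])): print(plane(c,u,.065).round(4))
E
```

```text
Rfoot [ 0.4017 -0.0463  0.04  ]
Rend [ 0.6186 -0.1086  0.0677]
Lfoot [0.4315 0.0632 0.04  ]
Lend [0.6477 0.0033 0.0677]
padL [ 0.6416 -0.0117  0.097 ]
padR [ 0.6195 -0.0927  0.097 ]
gtip [ 0.4955 -0.1062  0.082 ]
cap [0.525  0.0657 0.08  ]
bearing [ 0.5717 -0.1908  0.014 ]
spare [ 0.4449 -0.1974  0.07  ]
jar [0.5685 0.1458 0.06  ]
[181.57050057 185.49254872] [  12    9   80   34 2617]
roller [0.4517 0.0011 0.06  ]
(array([ 0.45168558, -0.00045795,  0.05790727]), [np.float64(3.2), np.float64(3.8), np.float64(2.2)])
[0.4668 0.0508 0.065 ]
[ 0.4388 -0.0517  0.065 ]
```

```bash
cat >> h.py <<'E'
O=np.array([.4545,-.0022]);yaw=-.267
ex=np.array([np.cos(yaw),np.sin(yaw)]);ey=np.array([-ex[1],ex[0]])
sa,ca=np.sin(.12),np.cos(.12)
def rw(x,y,h,hc=None):
    hc=h if hc is None else hc
    return np.r_[O+ex*(x*ca-hc*sa)+ey*y,.035+x*sa+h*ca]
def inv(P):
    d=P[:2]-O; u=d@ex; w=P[2]-.035; return np.array([u*ca+w*sa,d@ey,-u*sa+w*ca])
def rows(P0,rpy,T):
    from scipy.spatial.transform import Rotation as Q
    return np.array([Q.from_euler('xyz',rpy).inv().apply(t-P0)/.8 for t in T]).round(4)
def gp(g):
    r=.155-.05*g/1.65 if g>.2 else .160
    s=.006+.0095*np.cos(g)+.015*np.sin(g)
    return rw(.055+r*np.sin(g)-s*np.cos(g),.084-r*np.cos(g)-s*np.sin(g),.020,.027)
E
python3 - <<'E'
from h import *
s=state();P,r=s["position"],s["tool_rot"]
a=rw(.018,-.081,.08,.027);b=rw(.018,-.081,.020,.027)
print(inv(P),a,b);print(rows(P,r,[a,b]).tolist())
rb=[r[0],r[1],r[2]]
G=np.linspace(.05,1.68,32); print(rows(b,rb,[gp(g) for g in G]).tolist())
for g in(.1,.5,.9,1.3,1.68): print(g,inv(gp(g)).round(3))
E
```

```text
[ 0.05223105 -0.09865128  0.24280279] [ 0.44724869 -0.08419207  0.11657951] [ 0.44724869 -0.08419207  0.05701099]
[[-0.01, -0.0221, 0.2072], [-0.01, -0.0221, 0.2816]]
[[0.0357, -0.0055, -0.0043], [0.0453, -0.0051, -0.0055], [0.0549, -0.0052, -0.0067], [0.0617, -0.0196, -0.0075], [0.0701, -0.0224, -0.0085], [0.0783, -0.0255, -0.0095], [0.0863, -0.0291, -0.0105], [0.0941, -0.033, -0.0114], [0.1016, -0.0373, -0.0123], [0.1089, -0.0419, -0.0132], [0.1159, -0.0469, -0.014], [0.1225, -0.0521, -0.0149], [0.1289, -0.0577, -0.0156], [0.135, -0.0635, -0.0164], [0.1407, -0.0696, -0.0171], [0.1461, -0.076, -0.0177], [0.1511, -0.0826, -0.0183], [0.1558, -0.0894, -0.0189], [0.16, -0.0964, -0.0194], [0.1639, -0.1036, -0.0199], [0.1673, -0.111, -0.0203], [0.1704, -0.1184, -0.0206], [0.173, -0.126, -0.021], [0.1752, -0.1337, -0.0212], [0.177, -0.1415, -0.0214], [0.1783, -0.1493, -0.0216], [0.1792, -0.1571, -0.0217], [0.1797, -0.1649, -0.0218], [0.1797, -0.1727, -0.0218], [0.1793, -0.1804, -0.0217], [0.1785, -0.1881, -0.0216], [0.1772, -0.1956, -0.0215]]
0.1 [ 0.053 -0.077  0.02 ]
0.5 [ 0.102 -0.049  0.02 ]
0.9 [ 0.14  -0.014  0.02 ]
1.3 [0.159 0.031 0.02 ]
1.68 [0.16  0.076 0.02 ]
```

jog_arm:
  increments:
    - [[-0.01,-0.022,0.1,0,0,0,0],[-0.01,-0.022,0.17,0,0,0,0],[-0.01,-0.022,0.207,0,0,0,0],[-0.01,-0.022,0.207,0,0,0,0],[-0.01,-0.022,0.225,0,0,0,0],[-0.01,-0.022,0.245,0,0,0,0],[-0.01,-0.022,0.265,0,0,0,0],[-0.01,-0.022,0.2816,0,0,0,0],[-0.01,-0.022,0.2816,0,0,0,0],[-0.01,-0.022,0.2816,0,0,0,0]]

```text
t: 2.9
position: [0.4483, -0.0836, 0.058]
tool_rot: [3.141, -0.001, -0.264]
ft_force: [0.1, -0.5, -0.4]
finger_gap: 0.0004
gripper_force: 0.0
```

jog_arm:
  increments:
    - [[0.018,-0.003,-0.002,0,0,0,0],[0.036,-0.0055,-0.0045,0,0,0,0],[0.045,-0.005,-0.0055,0,0,0,0],[0.055,-0.006,-0.0067,0,0,0,0],[0.062,-0.017,-0.0075,0,0,0,0],[0.07,-0.0224,-0.0085,0,0,0,0],[0.0783,-0.0255,-0.0095,0,0,0,0],[0.0863,-0.029,-0.0105,0,0,0,0],[0.094,-0.033,-0.0115,0,0,0,0],[0.1016,-0.0373,-0.0123,0,0,0,0],[0.109,-0.042,-0.0132,0,0,0,0],[0.116,-0.047,-0.014,0,0,0,0],[0.1225,-0.052,-0.015,0,0,0,0],[0.129,-0.0577,-0.0156,0,0,0,0]]

```text
t: 4.65
position: [0.5598, -0.0654, 0.0698]
tool_rot: [3.142, -0.0, -0.264]
ft_force: [0.0, -1.3, 0.4]
finger_gap: 0.0004
gripper_force: 0.3
```

```bash
python3 - <<'E'
from h import *
c=calibration("wrist"); im=get_image("wrist"); np.savez("w2.npz",**c); print(state()["position"],inv(state()["position"]))
b=get_image("scene")[165:265,200:330]
cv2.imwrite("pics/w2.png",im)
o=np.zeros((600,800,3),np.uint8); o[:330,:429]=cv2.resize(b,(429,330),interpolation=cv2.INTER_CUBIC); o[335:,:353]=cv2.resize(im,(353,265)); 
d=get_image("side")[130:240,180:310]; o[:314,430:800]=cv2.resize(d,(370,314),interpolation=cv2.INTER_CUBIC)
cv2.imwrite("pics/c2.png",o)
E
```

```text
[ 0.56090907 -0.0652317   0.06996809] [ 0.12259727 -0.03272343  0.02043869]
```

View pics/c2.png

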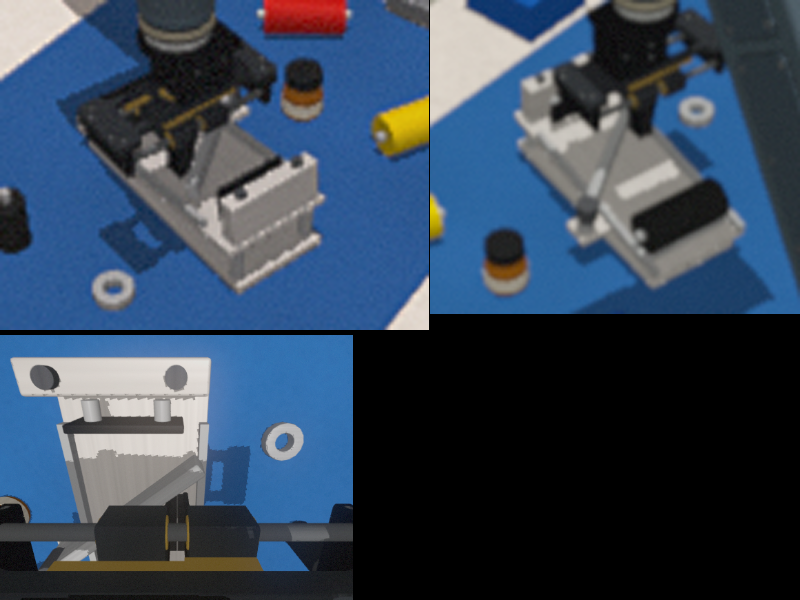

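The gate is at about 0.7 rad, bearing on the fingers (wrist panel: arm from (90,540) to (195,470)), and the roller still waits at the foot (side panel (680,215)). I continue the arc.

jog_arm:
  increments:
    - [[0.006,-0.006,-0.0008,0,0,0,0],[0.012,-0.012,-0.0015,0,0,0,0],[0.017,-0.018,-0.002,0,0,0,0],[0.022,-0.025,-0.0027,0,0,0,0],[0.027,-0.032,-0.0033,0,0,0,0],[0.031,-0.039,-0.0038,0,0,0,0],[0.035,-0.046,-0.0043,0,0,0,0],[0.0384,-0.0533,-0.0047,0,0,0,0],[0.0414,-0.0607,-0.005,0,0,0,0],[0.044,-0.0683,-0.0054,0,0,0,0],[0.0462,-0.076,-0.0056,0,0,0,0],[0.048,-0.0838,-0.0058,0,0,0,0],[0.0493,-0.0916,-0.006,0,0,0,0],[0.0502,-0.0994,-0.006,0,0,0,0],[0.0507,-0.107,-0.006,0,0,0,0],[0.0507,-0.115,-0.006,0,0,0,0],[0.05,-0.123,-0.006,0,0,0,0],[0.049,-0.131,-0.006,0,0,0,0],[0.048,-0.138,-0.006,0,0,0,0],[0.048,-0.138,-0.006,0,0,0,0]]

```text
t: 7.3
position: [0.6251, 0.0316, 0.0745]
tool_rot: [-3.141, 0.0, -0.263]
ft_force: [0.1, 0.4, -0.7]
finger_gap: 0.0007
gripper_force: 0.0
```

```bash
python3 - <<'E'
from h import *
s=state();P=s["position"];print(inv(P))
im=get_image("wrist"); b=get_image("scene")[165:265,200:330]; d=get_image("side")[130:240,180:310]
o=np.zeros((600,800,3),np.uint8); o[:330,:429]=cv2.resize(b,(429,330),interpolation=cv2.INTER_CUBIC); o[335:,:353]=cv2.resize(im,(353,265)); o[:314,430:800]=cv2.resize(d,(370,314),interpolation=cv2.INTER_CUBIC)
cv2.imwrite("pics/c3.png",o)
r=s["tool_rot"]
k=inv(P)
T=[rw(k[0],k[1]-.03,.025),rw(k[0],.0,.13),rw(-.048,0,.11),rw(-.048,0,.014,.024)]
print(rows(P,r,T).tolist(),r,[t.round(3).tolist() for t in T])
E
```

```text
[0.15922354 0.07764953 0.02058718]
[[-0.0008, 0.0375, -0.0055], [-0.0168, 0.097, -0.1358], [-0.2709, 0.0961, -0.0798], [-0.258, 0.0962, 0.0393]] [-3.14136988e+00  4.91016639e-04 -2.63458802e-01] [[0.617, 0.003, 0.079], [0.592, -0.04, 0.183], [0.396, 0.014, 0.138], [0.406, 0.011, 0.043]]
```

View pics/c3.png

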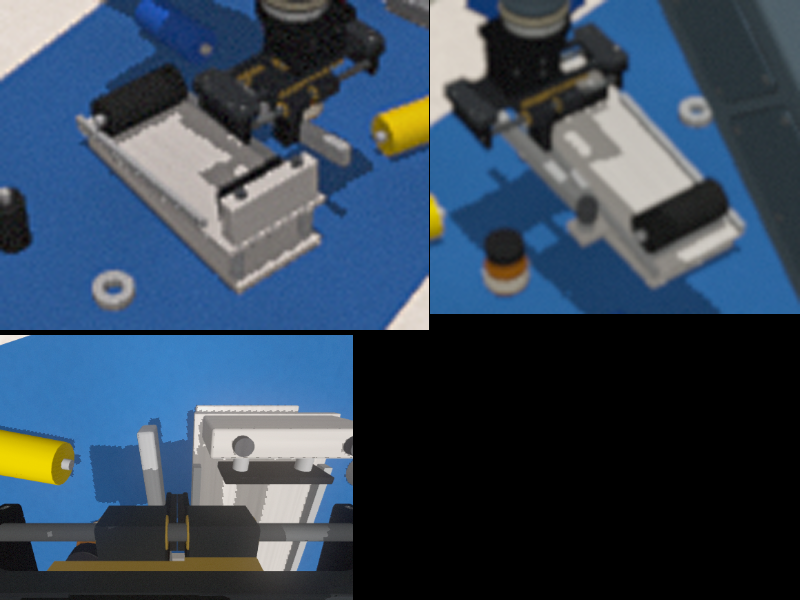

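The gate now lies outside the left edge (wrist panel (150,465), pointing up-slope), and the roller still waits at the foot (side panel (680,215)). I retract, go round over the top, and come down behind the roller with the fingers spread about 52 mm.

jog_arm:
  increments:
    - [[-0.001,0.02,-0.003,0,0,0,0],[-0.001,0.037,-0.006,0,0,0,0],[-0.005,0.045,-0.06,0,0,0,0],[-0.016,0.07,-0.12,0,0,0,0.6],[-0.03,0.096,-0.135,0,0,0,0.6],[-0.1,0.096,-0.12,0,0,0,0.6],[-0.17,0.096,-0.1,0,0,0,0.6],[-0.24,0.096,-0.085,0,0,0,0.6],[-0.271,0.096,-0.08,0,0,0,0.6],[-0.271,0.096,-0.08,0,0,0,0.6],[-0.265,0.096,-0.05,0,0,0,0.6],[-0.26,0.096,-0.02,0,0,0,0.6],[-0.258,0.096,0.01,0,0,0,0.6],[-0.258,0.096,0.03,0,0,0,0.6],[-0.258,0.096,0.039,0,0,0,0.6],[-0.258,0.096,0.039,0,0,0,0.6]]

```text
t: 9.45
position: [0.407, 0.0101, 0.043]
tool_rot: [-3.142, -0.0, -0.265]
ft_force: [-0.5, -0.1, 0.3]
finger_gap: 0.0521
gripper_force: 0.0
```

```bash
python3 - <<'E'
from h import *
s=state();P=s["position"];k=inv(P);print(k,s["tool_rot"],s["finger_gap"],s["ft_force"])
im=get_image("wrist"); d=get_image("side")[130:240,180:310]
o=np.zeros((400,800,3),np.uint8); o[:300,:400]=cv2.resize(im,(400,300)); o[:338,400:800]=cv2.resize(d,(400,338),interpolation=cv2.INTER_CUBIC)
cv2.imwrite("pics/c4.png",o)
X=[-.036]+list(np.linspace(-.030,.142,44))
print(rows(P,s["tool_rot"],[rw(x,0,.014,.024) for x in (-.0335,0,.05,.1,.14)]).tolist())
E
```

```text
[-0.04780545 -0.00065035  0.01382896] [-3.14158588e+00 -4.59663160e-04 -2.64583440e-01] 0.052134067484925974 [-0.50728178 -0.14050756  0.2530564 ]
[[0.0162, -0.0008, -0.0023], [0.0578, -0.0007, -0.0073], [0.1199, -0.0005, -0.0148], [0.1819, -0.0004, -0.0222], [0.2316, -0.0003, -0.0282]]
```

View pics/c4.png

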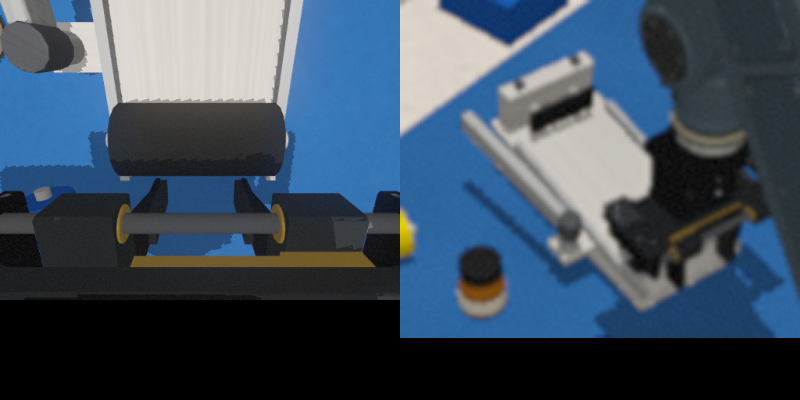

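The fingers stand squarely behind the roller (wrist: fingers at 150 and 250, roller 108–287), and the gate is clear. I push slowly along the slope.

jog_arm:
  increments:
    - [[0.006,-0.001,-0.0008,0,0,0,0.6],[0.012,-0.001,-0.0016,0,0,0,0.6],[0.018,-0.001,-0.0024,0,0,0,0.6],[0.025,-0.001,-0.0032,0,0,0,0.6],[0.033,-0.001,-0.0042,0,0,0,0.6],[0.041,-0.001,-0.0052,0,0,0,0.6],[0.05,-0.001,-0.0063,0,0,0,0.6],[0.059,-0.001,-0.0074,0,0,0,0.6],[0.068,-0.001,-0.0085,0,0,0,0.6],[0.077,-0.001,-0.0096,0,0,0,0.6],[0.086,-0.001,-0.0107,0,0,0,0.6],[0.095,-0.001,-0.0118,0,0,0,0.6],[0.104,-0.001,-0.0129,0,0,0,0.6],[0.113,-0.001,-0.014,0,0,0,0.6],[0.122,-0.001,-0.015,0,0,0,0.6],[0.131,-0.001,-0.016,0,0,0,0.6],[0.139,-0.001,-0.017,0,0,0,0.6],[0.145,-0.001,-0.0177,0,0,0,0.6],[0.15,-0.001,-0.0183,0,0,0,0.6],[0.153,-0.001,-0.0187,0,0,0,0.6]]

```text
t: 12.05
position: [0.5246, -0.0206, 0.0583]
tool_rot: [3.142, -0.0, -0.264]
ft_force: [-3.1, 0.6, 2.8]
finger_gap: 0.0523
gripper_force: 1.5
```

```bash
python3 - <<'E'
from h import *
s=state();P=s["position"];k=inv(P);f=s["ft_force"];print(k,s["tool_rot"],f,f[:2]@ex)
im=get_image("wrist"); d=get_image("side")[130:240,180:310]
o=np.zeros((400,800,3),np.uint8); o[:300,:400]=cv2.resize(im,(400,300)); o[:338,400:800]=cv2.resize(d,(400,338),interpolation=cv2.INTER_CUBIC)
cv2.imwrite("pics/c5.png",o)
E
```

```text
[0.07471005 0.00077133 0.01449047] [ 3.14157277e+00 -5.22759063e-05 -2.64030786e-01] [-3.10737665  0.64069062  2.77473591] -3.166311332698291
```

View pics/c5.png

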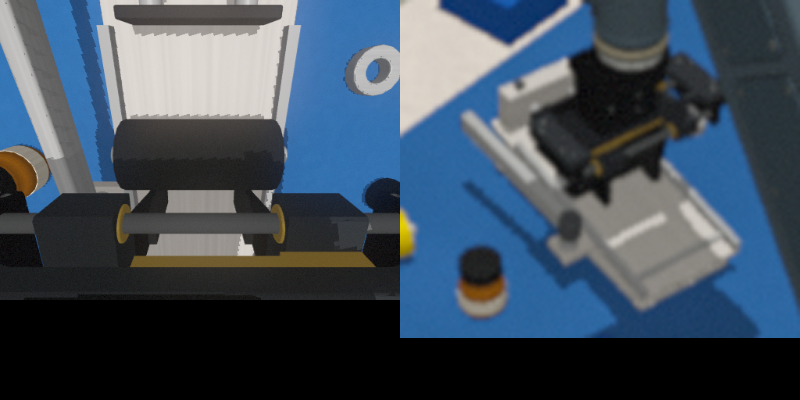

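The roller moves up square with the fingers in contact (wrist: roller 113–287 × 120–190, pad ahead at row 15). I continue to the pad.

jog_arm:
  increments:
    - [[0.005,0,-0.0006,0,0,0,0.6],[0.011,0,-0.0013,0,0,0,0.6],[0.018,0,-0.0022,0,0,0,0.6],[0.025,0,-0.003,0,0,0,0.6],[0.032,0,-0.0039,0,0,0,0.6],[0.039,0,-0.0047,0,0,0,0.6],[0.046,0,-0.0056,0,0,0,0.6],[0.052,0,-0.0063,0,0,0,0.6],[0.058,0,-0.007,0,0,0,0.6],[0.063,0,-0.0077,0,0,0,0.6],[0.067,0,-0.0082,0,0,0,0.6],[0.07,0,-0.0085,0,0,0,0.6],[0.073,0,-0.0089,0,0,0,0.6],[0.076,0,-0.0092,0,0,0,0.6],[0.079,0,-0.0096,0,0,0,0.6],[0.0815,0,-0.0099,0,0,0,0.6],[0.0815,0,-0.0099,0,0,0,0.6],[0.0815,0,-0.0099,0,0,0,0.6]]

```text
t: 14.4
position: [0.5835, -0.0364, 0.0658]
tool_rot: [3.141, 0.008, -0.264]
ft_force: [-8.1, 1.7, 5.5]
finger_gap: 0.0522
gripper_force: 4.3
```

```bash
python3 - <<'E'
from h import *
s=state();P=s["position"];k=inv(P);f=s["ft_force"];print(k,s["tool_rot"],f,f[:2]@ex)
c=calibration("wrist");im=get_image("wrist"); np.savez("w6.npz",**c); cv2.imwrite("pics/w6.png",im)
for x in(.190,.196,.198,.200,.204): print(x,(proj(c,rw(x,0,.040))).round(1))
cv2.imwrite("pics/c6.png",cv2.resize(im[0:256,80:432],(800,582),interpolation=cv2.INTER_CUBIC))
E
```

```text
[0.13619042 0.00102416 0.01461616] [ 3.14138644  0.00843136 -0.26373287] [-8.11955968  1.73801042  5.48547066] -8.290412123432086
0.19 [256.8 177.4]
0.196 [256.8 164.9]
0.198 [256.8 160.6]
0.2 [256.9 156.3]
0.204 [256.9 147.5]
```

View pics/c6.png

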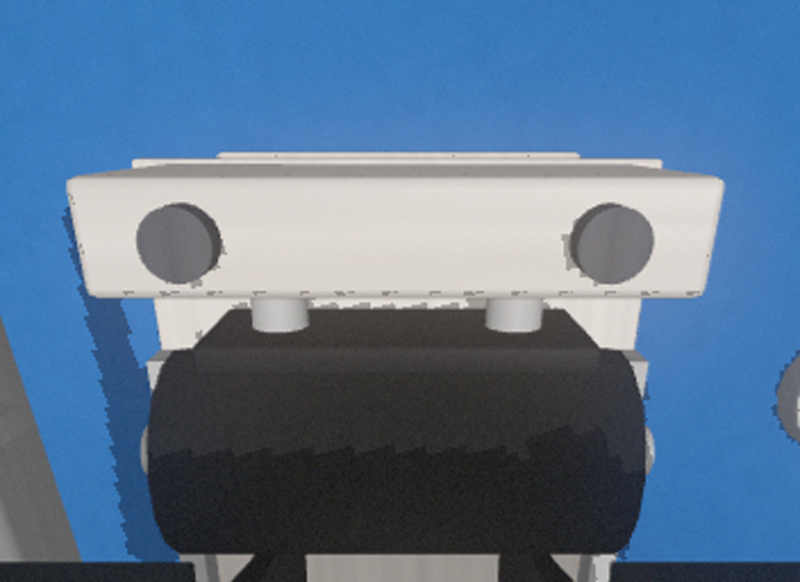

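The roller bears squarely on the pad, with its rods showing at (280,315) and (514,315). Next I measure how far the pad has moved, comparing its uphill edge with its resting picture.

```bash
python3 - <<'E'
from h import *
c2=dict(np.load("w2.npz")); c6=dict(np.load("w6.npz")); i2=cv2.imread("pics/w2.png"); i6=cv2.imread("pics/w6.png")
def xs(c,uv,h):  # ray to ramp-plane at height h
    o,d=ray(c,uv); a,b=inv(o),inv(o+d); t=(h-a[2])/(b[2]-a[2]); return (a+t*(b-a))
for n,c,i in(("rest",c2,i2),("now",c6,i6)):
    for y in(-.012,0,.012):
        q=proj(c,rw(.2,y,.04)); u=int(round(q[0]))
        col=i[:int(q[1])+40,u].max(1).astype(int); g=np.diff(col)
        e=[v for v in range(60,len(g)) if abs(g[v])>25]
        print(n,y,[(v,int(g[v]),round(1e3*xs(c,(u,v+.5),.04)[0],1)) for v in e])
E
```

```text
rest -0.012 [(91, 39, np.float64(211.6)), (92, 26, np.float64(211.2)), (117, -74, np.float64(200.8)), (118, -62, np.float64(200.4)), (142, 108, np.float64(189.7))]
rest 0 [(91, 40, np.float64(211.6)), (92, 27, np.float64(211.2)), (117, -74, np.float64(200.8)), (118, -70, np.float64(200.4)), (142, 117, np.float64(189.6))]
rest 0.012 [(91, 38, np.float64(211.6)), (94, -38, np.float64(210.4)), (117, -48, np.float64(200.8)), (118, -36, np.float64(200.3)), (142, 121, np.float64(189.6))]
now -0.012 [(68, -26, np.float64(235.6)), (71, -46, np.float64(234.6)), (77, 30, np.float64(232.4)), (127, -53, np.float64(212.7)), (129, 27, np.float64(211.9)), (134, -74, np.float64(209.7)), (135, -72, np.float64(209.3))]
now 0 [(71, -51, np.float64(234.5)), (77, 32, np.float64(232.4)), (130, 27, np.float64(211.4)), (134, -77, np.float64(209.7)), (135, -70, np.float64(209.3))]
now 0.012 [(68, -28, np.float64(235.6)), (71, -49, np.float64(234.5)), (77, 30, np.float64(232.3)), (127, -60, np.float64(212.6)), (129, 33, np.float64(211.8)), (134, -30, np.float64(209.7)), (135, -112, np.float64(209.2))]
```

The pad's uphill edge went from 200.6 to 209.5 mm, so it is pressed in about 9 mm and the roller is at about x = 175 mm. The finger geometry puts the gate at about 1.7 rad. Both conditions are met with the fingers still pressing, so I hand in.

```bash
python3 -c "
from station import *
print(state()['ft_force'],job_done())"
```

```text
the job is handed in; nothing more can be done
[-8.27701554  1.24732517  5.5735025 ] None
```

I handed the job in with the gate swung alongside the ramp (about 1.7 rad) and the fingers still holding the roller square against the stop, its pad pressed in about 9 mm; no verdict came back.

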